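# Gauge the bars of a grille in the brazing jig

### The arm

A 7-joint arm with a two-finger parallel gripper is mounted at the origin on the work surface. World frame = base frame: x ahead of the robot, y to its left, z up, the work surface at z = 0. Lengths are in m, angles in degrees, forces in N, time in s.
With the tool pointing down it reaches from about 0.425 to 0.875 m from the base axis. Payload 4.7 kg.
Tool frame: the origin (TCP) lies between the finger pads; the fingertips stand 8 mm ahead of it and the grasp point (between the pads) lies 11 mm behind it (env.tip_extent is the distance from the TCP to the fingertips, in m); z points along the fingers, y is the line along which they close (so a half turn about z gives the same grasp; the last joint's range is limited). The gripper opens to 87 mm and grips with 3 to 60 N. Pads are 19 mm wide; open, the fingers measure 117 mm over their backs; the gripper's body (75 mm by 190 mm) begins 51 mm behind the grasp point.
Start: joints at [-70.755, 18.392, -4.016, 83.108, 1.295, 78.541, -3.26], TCP at [0.206, 0.617, 0.231] pointing down, gripper open.
Joint ranges: [-163.93, 163.93], [-17.29, 119.83], [-79.2, 71.16], [3.27, 140.29], [-89.18, 269.18], [5.43, 117.66], [-154.24, 154.24]. Speed limits (degrees/s): [147.25, 147.25, 180, 180, 180, 180, 180].

### API

Orientations are given as [roll, pitch, yaw] about the fixed x, y, z axes, in that order (R = Rz(yaw) Ry(pitch) Rx(roll)).
In Python, from cell import sensors, vision, workorder, env gives the robot as it stands.
- The arm moves only by the tool drive_tool, never from a script. Its argument "moves" is a list of rows, each an object of numbers: "x", "y", "z": the shift along the tool's x, y, z in mm; "rx", "ry", "rz": the turn, a rotation vector about the tool's x, y, z in rad; "fingers": the closure, from -1 (fully open) to 1 (shut). In form: [{"x": .., "y": .., "z": .., "rx": .., "ry": .., "rz": .., "fingers": ..}, ...]. A call has 1 to 20 rows; each row is the pose to reach, as a shift and turn from the pose commanded when the call began, along the tool's axes at that moment; what a row does not reach only later rows make up. A row lasts 1/8 s, in which the tool goes at most 62.5 mm and 10.7 degrees, less where a joint would pass 70% of its speed; a pose out of reach is approached as far as the arm can. A call with a gripper value outside its range is refused whole. The fingers move at their own pace and stop on an object; "force" is the grip in N (left out, the last holds). Time passes only in rows, so rows that repeat a pose let the fingers close. It gives the time, the measured TCP pose, the force, the opening and the grip force at its end, in the units of the state.
- sensors.get_obs(): the state, without advancing time (a new reading comes with each control period).
- vision.read_camera(name): name is "scene" or "side" or "wrist"; returns a dict with "image" (400x640x3 uint8, red, green, blue), "fx", "fy", "cx", "cy" (pixels), "k1" (the pictures are not rectified: a ray, as slopes to the right and down, at radius r is drawn at 1 + k1 r^2 times it, then the intrinsics apply), "R" (3x3) and "t" (3): a world point X has camera coordinates R X + t. Camera axes: x right, y down, z forward; pixel columns grow to the right and rows downward; lengths in m; the calibration is good to about 2 mm. A picture is of the moment at which its call begins. There is no depth.
- workorder.sign_off(): hands the job in; it is judged then, once.
The state is a dict: "time_s": time; "qpos": joint angles; "joint_velocities": joint speeds; "effort": joint torques, N m; "tool_pos": TCP position; "tool_rot": TCP orientation; "force": force on the tool from outside, world axes, zero at the start; "wrist_torque": the same for the moment, N m; "grip_width": finger opening in m; "grasp_force": force on a finger pad.
Only numpy, scipy, OpenCV 4.12 (cv2) and the standard library are available. Lean on these libraries where they do the work, as an engineer would, in place of code of your own. Each camera call takes 0.05 s, during which the arm holds its last target. There are 200 camera calls.

### The job

Space out the grille in the brazing jig ready for brazing: pick up the hooked spacer and, starting at the fixed end bar and working outwards, hook it over each of the three sliding bars in turn, draw the bar in until the spacer butts against the bar before it, and keep it butted for a moment, pressing gently so that bars already set do not shift. Move the bars only with the spacer, then stand the spacer upright on its rest plate again, let go, and leave everything else on the bench as it is.

Things in the scene. Friction and masses are not known exactly. Their poses are not given: they have to be found in the camera images.
- jig: Brazing jig, fixed: dark steel base plate 200 x 300 mm, 6 mm thick, with two low rails along y (18 mm wide, tops 22 mm above the bench, centres at x = -65 and +65 mm). Origin at the centre of its underside. Its y axis is the row: the fixed end bar is at y = -120 mm, the sliding bars follow towards +y. Between the rails there is free space under and between the bars down to the plate.
- endbar: The fixed end bar: bright steel, 16 mm across the row (y), 20 mm high, 170 mm long (x), held by two dark clamps centred 65 mm either side of its middle (tops 48 mm above the bench, bolts to 51). Origin at the centre of its underside, 22 mm above the bench (bar top at 42 mm). Its y axis points along the row, towards the sliding bars. Rigid.
- bar1: First sliding bar, next to the end bar; bright steel, 16 mm across the row (y), 20 mm high, 170 mm long. Origin at the centre of its underside, 22 mm above the bench (top at 42 mm); axes as the end bar. Clipped to the rails: it slides only along the row, stays parallel, cannot be lifted, stays where it is left; it takes about 8 N to slide. At the start it is 8 to 30 mm too far out.
- bar2: Second sliding bar; the same as bar 1 in all but position (about 8 N to slide; at the start too far out, more than bar 1).
- bar3: Third sliding bar, the outermost; the same as bar 1 in all but position (about 8 N to slide; at the start too far out, more than bar 2).
- spacer: Hooked spacer block, aluminium, about 0.2 kg: an upside-down U with a grip tab. 44 mm wide (x), 72 mm high. Origin level with the underside of its feet, below mid-slot. Along y: thick foot -32 to -12 mm, slot -12 to +12, thin hook foot +12 to +22. Slot 20 mm deep, bridge z 20 to 30. Stands on the rest plate at the start, its y axis within 0.8 rad of the row's (jig's y).
- spacer_tab (a point): Middle of the spacer's grip tab, 51 mm above the spacer's origin: tab z 30 to 72 mm, 20 mm thick along the spacer's y (-10 to +10), 44 mm wide along x. Grip it hard from above, the fingers closing along y.
- spacer_butt (a point): Middle of the outer face of the thick foot (spacer's y = -32 mm, z = 10). In use this face looks towards the end bar, the slot straddles a bar, and the spacer's origin is 22 to 27 mm above the bench. Drawn towards the end bar, the hook foot pulls the bar along until this face butts on the bar before it: that leaves a gap of 28 mm, bars 44 mm centre to centre.
- rest: Rest plate of the spacer, dark steel, 110 x 110 x 6 mm, fixed to the bench; origin at the centre of its underside, so its top is at 6 mm.
- brick: Half firebrick, 114 x 114 x 64 mm, loose; bystander. Origin at the centre of its underside.
- offcut: Offcut of the bar, 90 x 16 x 20 mm, lying loose between the robot and the jig; bystander, not one of the grille's bars. Origin at the centre of its underside.
- hammer: Hammer lying loose beyond the jig; bystander.
- tin: Flux tin, 66 mm across, 75 mm high, loose; bystander. Origin under its centre.
- brush: Brush lying loose; bystander.
- pot: Small dark steel pot, 80 mm across, 90 mm high, loose; bystander. Origin under its centre.
- wrench: Wrench lying loose; bystander.
Not all that is in view belongs to the job. There is more than one size of the spacer; the job needs the middle-sized.

How it is judged:
By the outcome, as a careful person would: the job done as asked, in the order asked, and still so for the second after the job is handed in, with the robot touching nothing.
It also fails if it takes over 72 s, if anything falls off the work surface, if the arm or the gripper's body presses on something with over 40 N, if the wrist force passes 120 N, or if a joint passes its speed limit or range.

## Working session

There is one attempt and no reset: what is moved stays moved. The work goes in short steps, Python scripts to look and compute and a tool call to move; the robot and the scene stay as the last step left them, time stands still between calls to the robot, and variables do not carry over. Pictures are saved under pics/ and viewed, at most 10 in all, crops included, and the job is handed in when it is done.

Besides the shell and the picture viewer there is one more tool, called after "Emit:" as name(argument=value, ...), one argument or row to a line, values as JSON. drive_tool: Moves the arm, as the interface text tells. Its arguments: {"type":"object","properties":{"moves":{"type":"array"},"force":{"type":"number"}},"required":["moves"]}

```bash
ls; mkdir -p pics; python3 - <<'E'
from cell import sensors, vision, env
import cv2,numpy as np
o=sensors.get_obs(); print(o['time_s'],o['tool_pos'],o['tool_rot'],o['grip_width'],env.tip_extent)
for n in ('scene','side'):
    c=vision.read_camera(n); np.save(f'pics/{n}0.npy',c,allow_pickle=True)
    print(n,c['fx'],c['fy'],c['cx'],c['cy'],c['k1'],np.round(c['R'],3).tolist(),np.round(c['t'],3))
    cv2.imwrite(f'pics/{n}0.png',c['image'][:,:,::-1])
E
```

```text
pics
0.0 [0.20543842 0.61611856 0.22946136] [-1.79891313e+02  4.39978883e-03  1.61564405e+02] 0.08687654141725577 0.008
scene 436.9709730542299 436.9709730542299 315.5579755692998 196.97184191353878 -0.014584500363857786 [[0.299, 0.954, 0.01], [0.774, -0.236, -0.587], [-0.558, 0.183, -0.809]] [-0.179 -0.381  1.77 ]
side 462.85065760630636 462.85065760630636 315.22683989170827 202.09883372008466 -0.05133510513533433 [[-0.983, -0.183, 0.007], [-0.096, 0.485, -0.869], [0.156, -0.855, -0.495]] [0.57  0.119 1.458]
```

View pics/scene0.png

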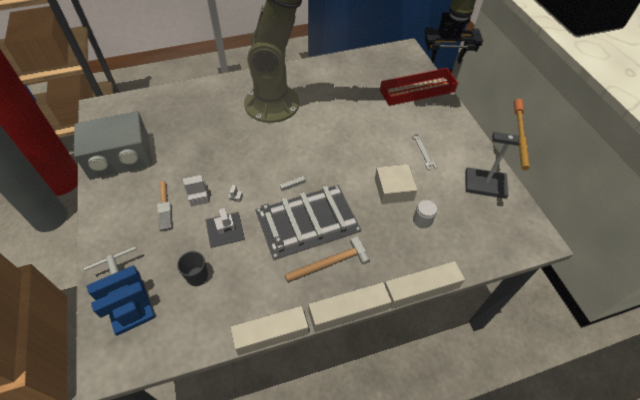

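View pics/side0.png

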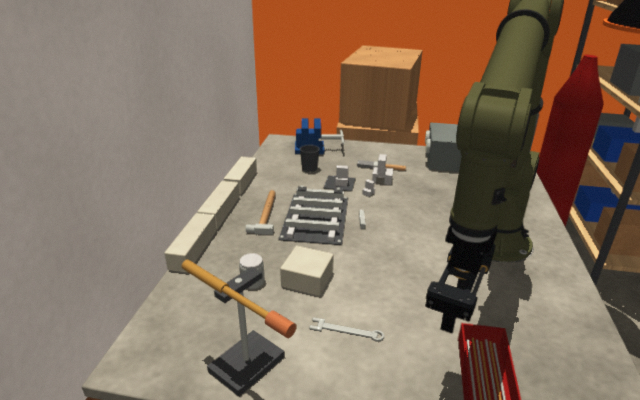

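Candidates for the spacer, in the scene view: a block at (196,188), a small one at (234,193), and one on the dark plate at (225,222). The last fits "stands on the rest plate". The jig is at about (308,219), and its end bar is probably the left one. I'll check this in a crop.

```bash
cat > h.py <<'E'
import numpy as np,cv2
def und(c,uv):
    uv=np.atleast_2d(np.float64(uv)); d=(uv-[c['cx'],c['cy']])/[c['fx'],c['fy']]
    s=d.copy()
    for _ in range(20): s=d/(1+c['k1']*(s**2).sum(1,keepdims=True))
    return s
def onplane(c,uv,z):
    s=und(c,uv); R=np.array(c['R']);t=np.array(c['t']); o=-R.T@t
    d=np.c_[s,np.ones(len(s))]@R
    return o+d*((z-o[2])/d[:,2])[:,None]
def proj(c,X):
    p=np.atleast_2d(X)@np.array(c['R']).T+c['t']; s=p[:,:2]/p[:,2:]
    s=s*(1+c['k1']*(s**2).sum(1,keepdims=True)); return s*[c['fx'],c['fy']]+[c['cx'],c['cy']]
E
python3 - <<'E'
from h import *
c=np.load('pics/scene0.npy',allow_pickle=True).item()
im=c['image'][165:270,175:370,::-1]
cv2.imwrite('pics/crop1.png',cv2.resize(im,None,fx=4,fy=4,interpolation=cv2.INTER_CUBIC))
for n,p,z in [('mid',(225,222),.03),('endL',(275,240),.04),('jigc',(308,219),.03),('big',(196,188),.03),('small',(234,193),.02),('pot',(193,268),.05),('offcut',(292,184),.01)]:
    print(n,onplane(c,p,z)[0].round(3))
E
```

```text
mid [ 0.532 -0.283  0.03 ]
endL [ 0.649 -0.147  0.04 ]
jigc [ 0.598 -0.026  0.03 ]
big [ 0.368 -0.352  0.03 ]
small [ 0.418 -0.233  0.02 ]
pot [ 0.676 -0.401  0.05 ]
offcut [ 0.431 -0.033  0.01 ]
```

View pics/crop1.png

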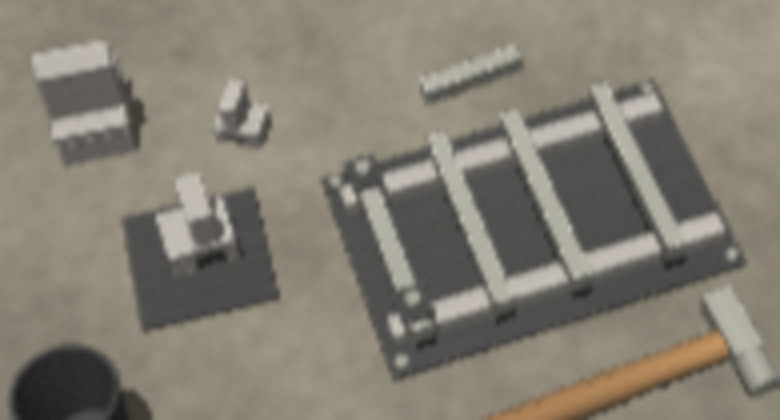

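The crop shows the middle-sized spacer on the dark rest plate at (225,222), with a tab and two feet. The large one is at (196,190) and the small at (235,193). The clamped end bar is the left one, at (272,225), and the sliding bars are to its right. Next I measure the jig and plan the first approach.

```bash
cat >> h.py <<'E'
from scipy.spatial.transform import Rotation as Ro
def shift(target,yaw):
    "mm shift and rz (rad) in present tool axes to reach world target pointing down"
    from cell import sensors
    o=sensors.get_obs(); R=Ro.from_euler('xyz',o['tool_rot'],degrees=True)
    d=R.inv().apply(np.array(target)-o['tool_pos'])*1000
    r=(R.inv()*Ro.from_euler('xyz',[180,0,yaw],degrees=True)).as_rotvec()
    return d.round(1),r.round(4)
E
python3 - <<'E'
from h import *
c=np.load('pics/scene0.npy',allow_pickle=True).item()
f=lambda l,z:onplane(c,np.array(l)/4.+[175,165],z)
P=f([(325,180),(650,82),(743,262),(398,377)],.006);print('plate',P.round(3),'c',P.mean(0).round(3))
r=(P[1]+P[2]-P[0]-P[3]); print('row deg',np.degrees(np.arctan2(r[1],r[0])))
for n,a,b in [('end',(372,190),(408,290)),('b1',(440,137),(502,300)),('b2',(512,115),(584,275)),('b3',(602,88),(674,245))]:
    print(n,f([a,b],.042).round(3).tolist())
print('rest',f([(123,217),(253,188),(278,297),(145,330)],.006).round(3).tolist())
print('tab top',f([(190,180),(205,215)],.078).round(3).tolist())
print('stand',onplane(c,[(505,138),(520,105),(525,160)],.25).round(3).tolist())
print(shift([.40,.30,.30],90),shift([.53,-.26,.30],15))
E
```

```text
plate [[ 0.499 -0.176  0.006]
 [ 0.48   0.117  0.006]
 [ 0.675  0.129  0.006]
 [ 0.695 -0.163  0.006]] c [ 0.587 -0.023  0.006]
row deg 93.69864272420055
end [[0.544, -0.144, 0.042], [0.643, -0.139, 0.042]]
b1 [[0.509, -0.078, 0.042], [0.673, -0.072, 0.042]]
b2 [[0.505, -0.015, 0.042], [0.67, -0.005, 0.042]]
b3 [[0.5, 0.066, 0.042], [0.664, 0.071, 0.042]]
rest [[0.486, -0.342, 0.006], [0.489, -0.234, 0.006], [0.598, -0.236, 0.006], [0.597, -0.342, 0.006]]
tab top [[0.518, -0.281, 0.078], [0.554, -0.275, 0.078]]
stand [[0.63, 0.591, 0.25], [0.515, 0.719, 0.25], [0.724, 0.6, 0.25]]
(array([-284.6, -238.5,  -70. ]), array([-1.5000e-03,  1.1000e-03,  1.2491e+00])) (array([-585. , -728.7,  -69.1]), array([-6.0000e-04,  2.2000e-03,  2.5581e+00]))
```

Emit:
drive_tool(
  moves=[
    {"x": -310,"y": -240,"z": -70,"rz": 1.25,"fingers": -1},
    {"x": -310,"y": -240,"z": -70,"rz": 1.25,"fingers": -1},
    {"x": -310,"y": -240,"z": -70,"rz": 1.25,"fingers": -1},
    {"x": -310,"y": -240,"z": -70,"rz": 1.25,"fingers": -1},
    {"x": -310,"y": -240,"z": -70,"rz": 1.4,"fingers": -1},
    {"x": -310,"y": -240,"z": -70,"rz": 1.6,"fingers": -1},
    {"x": -585,"y": -730,"z": -70,"rz": 2.56,"fingers": -1},
    {"x": -585,"y": -730,"z": -70,"rz": 2.56,"fingers": -1},
    {"x": -585,"y": -730,"z": -70,"rz": 2.56,"fingers": -1},
    {"x": -585,"y": -730,"z": -70,"rz": 2.56,"fingers": -1},
    {"x": -585,"y": -730,"z": -70,"rz": 2.56,"fingers": -1},
    {"x": -585,"y": -730,"z": -70,"rz": 2.56,"fingers": -1},
    {"x": -585,"y": -730,"z": -70,"rz": 2.56,"fingers": -1},
    {"x": -585,"y": -730,"z": -70,"rz": 2.56,"fingers": -1},
    {"x": -585,"y": -730,"z": -70,"rz": 2.56,"fingers": -1},
    {"x": -585,"y": -730,"z": -70,"rz": 2.56,"fingers": -1},
    {"x": -585,"y": -730,"z": -70,"rz": 2.56,"fingers": -1},
  ],
)

```text
invalid input at $.moves[0]: expected keys x, y, z, rx, ry, rz, fingers
```

```bash
python3 - <<'E'
from h import *
from cell import sensors, vision
o=sensors.get_obs(); print(o['time_s'],o['tool_pos'],o['tool_rot'],o['qpos'])
c=vision.read_camera('wrist'); np.save('pics/w1.npy',c,allow_pickle=True)
print(c['fx'],c['k1'],(-np.array(c['R']).T@c['t']).round(3),np.round(c['R'],3).tolist())
print(proj(c,[[.53,-.28,.078],[.587,-.023,.02],[.594,-.14,.042]]))
cv2.imwrite('pics/w1.png',c['image'][:,:,::-1])
E
```

```text
0.1 [0.20542984 0.61616892 0.22957866] [-1.79901498e+02  3.24796679e-03  1.61566262e+02] [-70.75596967  18.43399573  -4.01669853  83.16809774   1.29305285
  78.54153837  -3.26002846]
277.35803637053016 -0.03658541986652609 [0.142 0.638 0.384] [[0.317, 0.948, -0.002], [0.919, -0.307, 0.249], [0.235, -0.081, -0.969]]
[[-63.16886831 488.56316871]
 [ 73.49392971 464.5785388 ]
 [ 21.5996982  485.80897994]]
```

View pics/w1.png

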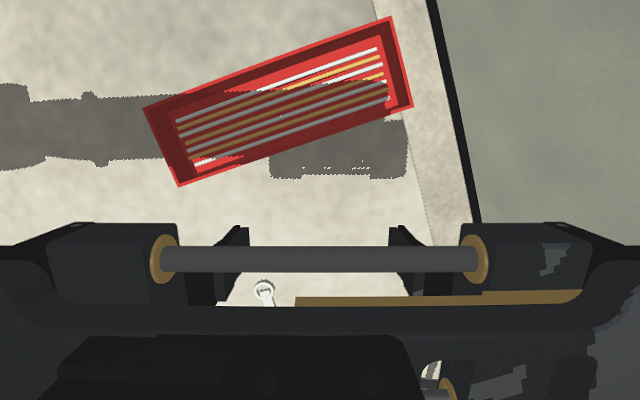

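The picture shows only the red tray and the fingers, because the move was refused: every row needs all the keys. The camera looks to the tool's +x side, so I'll stop short in x.

```bash
python3 - <<'E'
from h import *
print(shift([.40,.33,.30],90),shift([.46,-.22,.30],4))
E
```

```text
(array([-275.1, -210.1,  -70. ]), array([-1.200e-03,  1.000e-03,  1.249e+00])) (array([-505.9, -712.9,  -69.2]), array([-3.00e-04,  2.10e-03,  2.75e+00]))
```

Emit:
drive_tool(
  moves=[
    {"x": -300,"y": -220,"z": -70,"rx": 0,"ry": 0,"rz": 1.25,"fingers": -1},
    {"x": -300,"y": -220,"z": -70,"rx": 0,"ry": 0,"rz": 1.25,"fingers": -1},
    {"x": -300,"y": -220,"z": -70,"rx": 0,"ry": 0,"rz": 1.25,"fingers": -1},
    {"x": -300,"y": -220,"z": -70,"rx": 0,"ry": 0,"rz": 1.25,"fingers": -1},
    {"x": -300,"y": -220,"z": -70,"rx": 0,"ry": 0,"rz": 1.4,"fingers": -1},
    {"x": -300,"y": -220,"z": -70,"rx": 0,"ry": 0,"rz": 1.6,"fingers": -1},
    {"x": -506,"y": -713,"z": -70,"rx": 0,"ry": 0,"rz": 2.75,"fingers": -1},
    {"x": -506,"y": -713,"z": -70,"rx": 0,"ry": 0,"rz": 2.75,"fingers": -1},
    {"x": -506,"y": -713,"z": -70,"rx": 0,"ry": 0,"rz": 2.75,"fingers": -1},
    {"x": -506,"y": -713,"z": -70,"rx": 0,"ry": 0,"rz": 2.75,"fingers": -1},
    {"x": -506,"y": -713,"z": -70,"rx": 0,"ry": 0,"rz": 2.75,"fingers": -1},
    {"x": -506,"y": -713,"z": -70,"rx": 0,"ry": 0,"rz": 2.75,"fingers": -1},
    {"x": -506,"y": -713,"z": -70,"rx": 0,"ry": 0,"rz": 2.75,"fingers": -1},
    {"x": -506,"y": -713,"z": -70,"rx": 0,"ry": 0,"rz": 2.75,"fingers": -1},
    {"x": -506,"y": -713,"z": -70,"rx": 0,"ry": 0,"rz": 2.75,"fingers": -1},
    {"x": -506,"y": -713,"z": -70,"rx": 0,"ry": 0,"rz": 2.75,"fingers": -1},
    {"x": -506,"y": -713,"z": -70,"rx": 0,"ry": 0,"rz": 2.75,"fingers": -1},
  ],
)

```text
time_s: 2.28
tool_pos: [0.4602, -0.2187, 0.3002]
tool_rot: [-179.9, 0.0, 4.1]
force: [-0.2, 0.2, -0.7]
grip_width: 0.0869
grasp_force: 0.0
```

```bash
python3 - <<'E'
from h import *
from cell import sensors, vision
o=sensors.get_obs(); print(o['time_s'],o['tool_pos'],o['tool_rot'],o['qpos'])
c=vision.read_camera('wrist'); np.save('pics/w2.npy',c,allow_pickle=True)
print((-np.array(c['R']).T@c['t']).round(3))
print(proj(c,[[.53,-.28,.078],[.587,-.023,.02],[.594,-.14,.042]]))
cv2.imwrite('pics/w2.png',c['image'][:,:,::-1])
E
```

```text
2.275 [ 0.46019352 -0.21871126  0.30022653] [-1.79946943e+02  2.64563825e-02  4.10460765e+00] [-23.11702025  -2.1237274   44.89445031  97.74855534   1.47115026
  83.80524634 -64.29765585]
[ 0.528 -0.213  0.454]
[[369.13848537 132.83795839]
 [192.85204034  80.9430907 ]
 [269.43176168  78.31209673]]
```

View pics/w2.png

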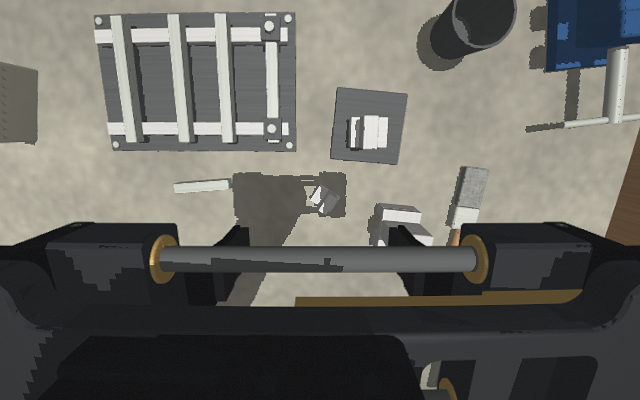

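The wrist view shows the jig with the end bar at (272,80) and the bars at about (224,78), (180,78) and (127,78). The spacer is on its plate at (368,132). I'll zoom in on it and measure the bars by edge fitting.

```bash
python3 - <<'E'
from h import *
c=np.load('pics/w2.npy',allow_pickle=True).item(); im=c['image']
cv2.imwrite('pics/crop2.png',cv2.resize(im[85:170,325:412,::-1],None,fx=6,fy=6,interpolation=cv2.INTER_CUBIC))
# plate outline by dark mask
g=cv2.cvtColor(im,cv2.COLOR_RGB2GRAY)
# bars: bright runs per row
for v in (58,70,82,95):
    P=[]
    row=g[v].astype(int); b=row>165
    e=np.flatnonzero(np.diff(b[95:300].astype(int)))+95.5
    X=onplane(c,[(u,v) for u in e],.042)
    print(v,e.tolist(),(X[:,:2]*1000).round(0).tolist())
m=((g<130)&(g>40)).astype(np.uint8); m[165:]=0
m=cv2.morphologyEx(m,cv2.MORPH_CLOSE,np.ones((25,25)))
for k in cv2.findContours(m,0,2)[0]:
    if cv2.contourArea(k)>2000:
        q=cv2.boxPoints(cv2.minAreaRect(k)); X=onplane(c,q,.006); print('box',q.round(0).tolist(),(X[:,:2]*1000).round(0).tolist(),X.mean(0).round(4))
E
```

```text
58 [115.5, 125.5, 170.5, 181.5, 216.5, 227.5, 265.5, 276.5, 296.5] [[609.0, 77.0], [609.0, 62.0], [612.0, -2.0], [613.0, -17.0], [616.0, -66.0], [617.0, -81.0], [620.0, -134.0], [621.0, -149.0], [623.0, -176.0]]
70 [116.5, 126.5, 171.5, 182.5, 217.5, 228.5, 265.5, 276.5] [[593.0, 76.0], [594.0, 62.0], [597.0, -3.0], [598.0, -18.0], [600.0, -68.0], [601.0, -83.0], [604.0, -134.0], [605.0, -149.0]]
82 [118.5, 128.5, 173.5, 183.5, 217.5, 228.5, 265.5, 277.5, 296.5] [[577.0, 75.0], [578.0, 60.0], [581.0, -5.0], [582.0, -19.0], [585.0, -67.0], [586.0, -83.0], [589.0, -135.0], [590.0, -151.0], [592.0, -178.0]]
95 [101.5, 103.5, 119.5, 129.5, 173.5, 184.5, 218.5, 229.5, 266.5, 277.5, 296.5, 297.5] [[558.0, 102.0], [558.0, 99.0], [559.0, 75.0], [560.0, 60.0], [564.0, -4.0], [565.0, -20.0], [567.0, -69.0], [568.0, -84.0], [572.0, -137.0], [573.0, -152.0], [575.0, -179.0], [575.0, -180.0]]
box [[329.0, 159.0], [336.0, 86.0], [407.0, 93.0], [400.0, 166.0]] [[486.0, -232.0], [596.0, -235.0], [594.0, -345.0], [483.0, -349.0]] [ 0.5394 -0.2901  0.006 ]
box [[-0.0, 62.0], [37.0, 62.0], [37.0, 144.0], [0.0, 144.0]] [[604.0, 294.0], [605.0, 230.0], [478.0, 250.0], [475.0, 318.0]] [0.5405 0.2731 0.006 ]
box [[416.0, 0.0], [639.0, 0.0], [639.0, 164.0], [416.0, 164.0]] [[722.0, -340.0], [761.0, -682.0], [518.0, -761.0], [487.0, -374.0]] [ 0.622  -0.5392  0.006 ]
box [[94.0, 0.0], [295.0, 0.0], [295.0, 151.0], [94.0, 151.0]] [[694.0, 129.0], [708.0, -166.0], [494.0, -178.0], [473.0, 151.0]] [ 0.5923 -0.0159  0.006 ]
```

View pics/crop2.png

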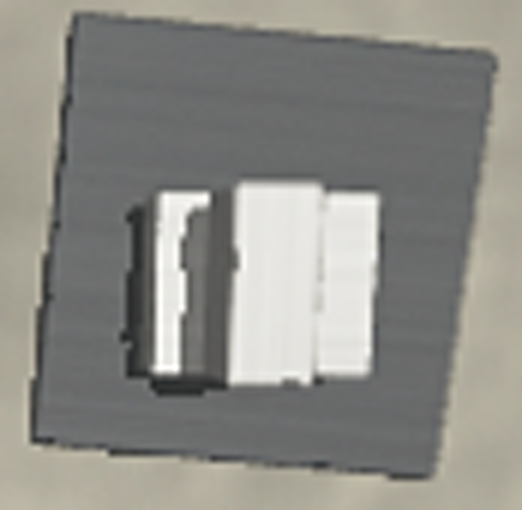

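```bash
python3 - <<'E'
from h import *
c=np.load('pics/w2.npy',allow_pickle=True).item()
f=lambda l,z:onplane(c,np.array(l)/6.+[325-.4,85-.4],z)[:,:2]*1000
T=f([(235,183),(322,183),(312,384),(227,384)],.078);print('tab',T.round(1).tolist(),T.mean(0).round(1))
B=f([(157,190),(380,192),(372,378),(153,375)],.036);print('bridge',B.round(1).tolist(),B.mean(0).round(1))
for Q in (T,B):
    d=Q[0]+Q[1]-Q[2]-Q[3]; print('x axis deg',np.degrees(np.arctan2(d[1],d[0])),np.linalg.norm(Q[0]-Q[1]),np.linalg.norm(d)/2)
J=lambda l,z:onplane(c,l,z)[:,:2]*1000
print('plate',J([(112,151),(297,151),(296,12),(94,14)],.006).round(1).tolist())
E
```

```text
tab [[551.9, -270.5], [553.3, -289.4], [510.3, -292.3], [508.9, -273.4]] [ 531.1 -281.4]
bridge [[551.6, -258.2], [555.2, -312.2], [510.9, -315.8], [507.6, -261.5]] [ 531.3 -286.9]
x axis deg 3.866704677963709 18.94653525316455 43.128018108796674
x axis deg 4.534867238306511 54.052432734040465 44.246233144845526
plate [[474.4, 120.7], [494.1, -181.0], [692.7, -168.8], [675.6, 130.5]]
```

The crop shows the bridge with the tab on top and the thick foot to the right (−y). It measures 54 x 44 mm, so it is the middle-sized spacer. Its yaw is about 4.2° and the jig's about 3.6°. I'll grasp it now.

```bash
python3 - <<'E'
from h import *
print(shift([.531,-.2814,.05],4.2))
E
```

```text
(array([ 65.9,  68.4, 250.2]), array([-0.001 ,  0.0003, -0.0005]))
```

Emit:
drive_tool(
  force=60,
  moves=[
    {"x": 66,"y": 68,"z": 60,"rx": 0,"ry": 0,"rz": 0,"fingers": -1},
    {"x": 66,"y": 68,"z": 110,"rx": 0,"ry": 0,"rz": 0,"fingers": -1},
    {"x": 66,"y": 68,"z": 160,"rx": 0,"ry": 0,"rz": 0,"fingers": -1},
    {"x": 66,"y": 68,"z": 190,"rx": 0,"ry": 0,"rz": 0,"fingers": -1},
    {"x": 66,"y": 68,"z": 220,"rx": 0,"ry": 0,"rz": 0,"fingers": -1},
    {"x": 66,"y": 68,"z": 240,"rx": 0,"ry": 0,"rz": 0,"fingers": -1},
    {"x": 66,"y": 68,"z": 250,"rx": 0,"ry": 0,"rz": 0,"fingers": -1},
    {"x": 66,"y": 68,"z": 250,"rx": 0,"ry": 0,"rz": 0,"fingers": -1},
  ],
)

```text
time_s: 3.32
tool_pos: [0.531, -0.2825, 0.0507]
tool_rot: [-180.0, -0.0, 4.0]
force: [0.4, 0.1, 0.8]
grip_width: 0.0873
grasp_force: 0.0
```

Emit:
drive_tool(
  force=60,
  moves=[
    {"x": 0,"y": -1,"z": 0,"rx": 0,"ry": 0,"rz": 0,"fingers": 0},
    {"x": 0,"y": -1,"z": 0,"rx": 0,"ry": 0,"rz": 0,"fingers": 0.3},
    {"x": 0,"y": -1,"z": 0,"rx": 0,"ry": 0,"rz": 0,"fingers": 1},
    {"x": 0,"y": -1,"z": 0,"rx": 0,"ry": 0,"rz": 0,"fingers": 1},
    {"x": 0,"y": -1,"z": 0,"rx": 0,"ry": 0,"rz": 0,"fingers": 1},
    {"x": 0,"y": -1,"z": 0,"rx": 0,"ry": 0,"rz": 0,"fingers": 1},
    {"x": 0,"y": -1,"z": 0,"rx": 0,"ry": 0,"rz": 0,"fingers": 1},
    {"x": 0,"y": -1,"z": 0,"rx": 0,"ry": 0,"rz": 0,"fingers": 1},
  ],
)

```text
time_s: 4.32
tool_pos: [0.5306, -0.2821, 0.0505]
tool_rot: [180.0, -0.0, 4.0]
force: [0.6, -0.2, 0.7]
grip_width: 0.0194
grasp_force: 60.0
```

```bash
python3 - <<'E'
from h import *
print(shift([.588,-.0752,.115],3.6),shift([.588,-.0752,.095],3.6))
c=np.load('pics/w2.npy',allow_pickle=True).item(); g=cv2.cvtColor(c['image'],cv2.COLOR_RGB2GRAY).astype(int)
for n,lo,hi in (('b3',105,140),('b2',160,195),('b1',205,240),('end',255,287)):
    C=[]
    for v in range(52,118):
        b=np.flatnonzero(g[v,lo:hi]>165)+lo
        if 8<len(b)<13: C.append(onplane(c,[((b[0]+b[-1])/2,v)],.042)[0])
    C=np.array(C); p=np.polyfit(C[:,0],C[:,1],1); print(n,len(C),'y at .590:',np.polyval(p,.59).round(4),'deg',np.degrees(np.arctan(p[0])).round(2))
E
```

```text
(array([  71.6, -202.4,  -64.5]), array([ 0.0001, -0.    ,  0.0069])) (array([  71.6, -202.4,  -44.5]), array([ 0.0001, -0.    ,  0.0069]))
b3 66 y at .590: 0.0689 deg -3.56
b2 66 y at .590: -0.0114 deg 3.36
b1 66 y at .590: -0.0755 deg 3.69
end 66 y at .590: -0.143 deg 3.18
```

Emit:
drive_tool(
  moves=[
    {"x": 0,"y": -1,"z": -30,"rx": 0,"ry": 0,"rz": 0.008,"fingers": 1},
    {"x": 0,"y": -1,"z": -65,"rx": 0,"ry": 0,"rz": 0.008,"fingers": 1},
    {"x": 18,"y": -50,"z": -65,"rx": 0,"ry": 0,"rz": 0.008,"fingers": 1},
    {"x": 36,"y": -100,"z": -65,"rx": 0,"ry": 0,"rz": 0.008,"fingers": 1},
    {"x": 54,"y": -150,"z": -65,"rx": 0,"ry": 0,"rz": 0.008,"fingers": 1},
    {"x": 66,"y": -185,"z": -65,"rx": 0,"ry": 0,"rz": 0.008,"fingers": 1},
    {"x": 71.5,"y": -202.5,"z": -60,"rx": 0,"ry": 0,"rz": 0.008,"fingers": 1},
    {"x": 71.5,"y": -202.5,"z": -48,"rx": 0,"ry": 0,"rz": 0.008,"fingers": 1},
    {"x": 71.5,"y": -202.5,"z": -45,"rx": 0,"ry": 0,"rz": 0.008,"fingers": 1},
    {"x": 71.5,"y": -202.5,"z": -45,"rx": 0,"ry": 0,"rz": 0.008,"fingers": 1},
  ],
)

```text
time_s: 5.58
tool_pos: [0.5869, -0.0775, 0.0951]
tool_rot: [179.9, 0.1, 3.3]
force: [0.5, -0.4, -1.8]
grip_width: 0.0197
grasp_force: 60.0
```

```bash
python3 - <<'E'
from h import *
from cell import sensors, vision
o=sensors.get_obs(); print(o['time_s'],o['tool_pos'],o['tool_rot'],o['force'],o['wrist_torque'])
S=vision.read_camera('side'); W=vision.read_camera('wrist')
a=cv2.resize(S['image'][165:255,265:365],None,fx=5,fy=5,interpolation=cv2.INTER_CUBIC)[:450,:400+100]
b=W['image'][150:400,130:430]
out=np.zeros((450,800,3),np.uint8); out[:,:500]=a; out[:250,500:]=b
cv2.imwrite('pics/chk1.png',out[:,:,::-1])
E
```

```text
5.575 [ 0.58694527 -0.0774996   0.09505046] [1.79949125e+02 6.66437004e-02 3.34047363e+00] [ 0.51550234 -0.41200219 -1.8308384 ] [-0.03514942  0.13726137 -0.01515052]
```

View pics/chk1.png

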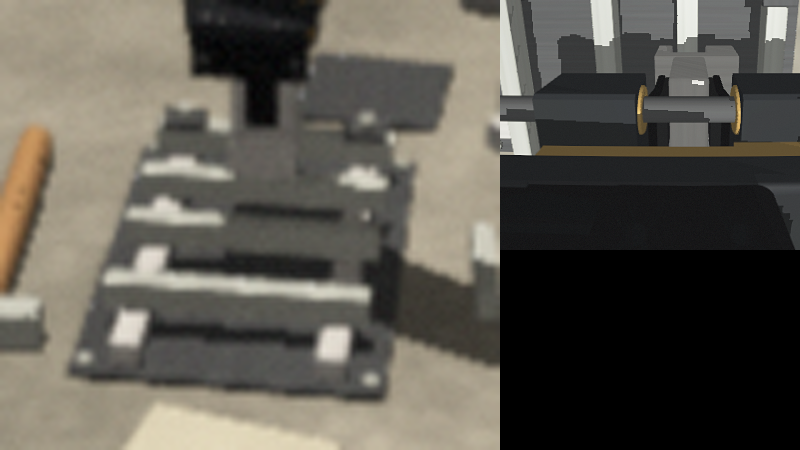

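The crop shows the gripped spacer over bar 1 with the bar passing under mid-slot (wrist crop near (686,30), spacer from 655 to 738). Next I measure that offset.

```bash
cat > m.py <<'E'
from h import *
from cell import sensors, vision
def offs(rows_bar,rows_sp,lo=200,hi=440,th=150):
    o=sensors.get_obs(); c=vision.read_camera('wrist'); g=cv2.cvtColor(c['image'],cv2.COLOR_RGB2GRAY).astype(int)
    print(o['time_s'],o['tool_pos'].round(4),o['tool_rot'].round(2),o['force'].round(1))
    e=np.array([-np.sin(np.radians(3.5)),np.cos(np.radians(3.5)),0])
    zb=o['tool_pos'][2]-.0445+.03
    for v in rows_bar:
        d=g[v]>th; k=np.flatnonzero(np.diff(d[lo:hi].astype(int)))+lo+.5
        print('bar',v,k.tolist(),((onplane(c,[(u,v) for u in k],.042)-o['tool_pos'])@e*1000).round(1).tolist())
    for v in rows_sp:
        k=[u for u in range(lo,hi) if abs(g[v,u+1]-g[v,u-1])>25]
        print('sp',v,k,((onplane(c,[(u,v) for u in k],zb)-o['tool_pos'])@e*1000).round(1).tolist())
E
python3 -c "
from m import *
offs((160,175,185),(198,201,205))"
```

```text
5.675 [ 0.5877 -0.0768  0.0957] [ 1.7997e+02 -2.0000e-02  3.4000e+00] [ 0.6  0.2 -2.2]
bar 160 [221.5, 242.5, 307.5, 327.5, 397.5, 418.5, 428.5] [73.3, 57.5, 8.8, -6.1, -58.5, -74.4, -82.0]
bar 175 [222.5, 243.5, 307.5, 327.5, 396.5, 416.5, 426.5] [73.5, 57.5, 9.0, -6.2, -58.5, -73.8, -81.5]
bar 185 [223.5, 243.5, 307.5, 327.5, 395.5, 416.5, 425.5] [73.4, 58.0, 9.1, -6.2, -58.2, -74.4, -81.4]
sp 198 [224, 225, 251, 287, 288, 301, 302, 307, 308, 327, 328, 334, 335, 363, 364, 388, 424, 425] [60.1, 59.5, 43.0, 20.4, 19.8, 11.7, 11.0, 7.9, 7.3, -4.6, -5.2, -9.0, -9.6, -27.2, -27.8, -42.9, -65.7, -66.4]
sp 201 [224, 225, 251, 286, 287, 302, 303, 307, 308, 327, 328, 334, 335, 365, 366, 388, 423, 424, 425] [60.3, 59.6, 43.2, 21.1, 20.5, 11.1, 10.4, 7.9, 7.3, -4.6, -5.3, -9.0, -9.7, -28.5, -29.2, -43.0, -65.3, -65.9, -66.5]
sp 205 [225, 226, 251, 252, 284, 285, 367, 368, 388, 423, 424] [59.9, 59.2, 43.3, 42.7, 22.5, 21.8, -29.9, -30.5, -43.2, -65.5, -66.1]
```

Emit:
drive_tool(
  moves=[
    {"x": 0,"y": -1,"z": 8,"rx": 0,"ry": 0,"rz": 0,"fingers": 1},
    {"x": 0,"y": -1,"z": 16,"rx": 0,"ry": 0,"rz": 0,"fingers": 1},
    {"x": 0,"y": -1,"z": 22,"rx": 0,"ry": 0,"rz": 0,"fingers": 1},
    {"x": 0,"y": -1,"z": 26,"rx": 0,"ry": 0,"rz": 0,"fingers": 1},
    {"x": 0,"y": -1,"z": 26,"rx": 0,"ry": 0,"rz": 0,"fingers": 1},
    {"x": 0,"y": -1,"z": 26,"rx": 0,"ry": 0,"rz": 0,"fingers": 1},
  ],
)

```text
time_s: 6.48
tool_pos: [0.588, -0.0741, 0.0698]
tool_rot: [180.0, -0.0, 3.5]
force: [-0.1, 0.4, -1.8]
grip_width: 0.0196
grasp_force: 60.0
```

Emit:
drive_tool(
  moves=[
    {"x": 0,"y": 3,"z": 0,"rx": 0,"ry": 0,"rz": 0,"fingers": 1},
    {"x": 0,"y": 6,"z": 0,"rx": 0,"ry": 0,"rz": 0,"fingers": 1},
    {"x": 0,"y": 9,"z": 0,"rx": 0,"ry": 0,"rz": 0,"fingers": 1},
    {"x": 0,"y": 12,"z": 0,"rx": 0,"ry": 0,"rz": 0,"fingers": 1},
    {"x": 0,"y": 15,"z": 0,"rx": 0,"ry": 0,"rz": 0,"fingers": 1},
    {"x": 0,"y": 18,"z": 0,"rx": 0,"ry": 0,"rz": 0,"fingers": 1},
    {"x": 0,"y": 21,"z": 0,"rx": 0,"ry": 0,"rz": 0,"fingers": 1},
    {"x": 0,"y": 23,"z": 0,"rx": 0,"ry": 0,"rz": 0,"fingers": 1},
  ],
)

```text
time_s: 7.48
tool_pos: [0.5892, -0.0927, 0.0696]
tool_rot: [-179.6, 0.1, 3.7]
force: [-1.7, 7.5, 0.8]
grip_width: 0.0195
grasp_force: 60.0
```

Emit:
drive_tool(
  moves=[
    {"x": 0,"y": 1.5,"z": 0,"rx": 0,"ry": 0,"rz": 0,"fingers": 1},
    {"x": 0,"y": 3,"z": 0,"rx": 0,"ry": 0,"rz": 0,"fingers": 1},
    {"x": 0,"y": 4,"z": 0,"rx": 0,"ry": 0,"rz": 0,"fingers": 1},
    {"x": 0,"y": 5,"z": 0,"rx": 0,"ry": 0,"rz": 0,"fingers": 1},
    {"x": 0,"y": 5,"z": 0,"rx": 0,"ry": 0,"rz": 0,"fingers": 1},
  ],
)

```text
time_s: 8.1
tool_pos: [0.5895, -0.0977, 0.0696]
tool_rot: [-179.6, 0.0, 3.7]
force: [-1.0, 7.1, 0.4]
grip_width: 0.0198
grasp_force: 60.0
```

Emit:
drive_tool(
  moves=[
    {"x": 0,"y": 1,"z": 0,"rx": 0,"ry": 0,"rz": 0,"fingers": 1},
    {"x": 0,"y": 2,"z": 0,"rx": 0,"ry": 0,"rz": 0,"fingers": 1},
    {"x": 0,"y": 3,"z": 0,"rx": 0,"ry": 0,"rz": 0,"fingers": 1},
    {"x": 0,"y": 4,"z": 0,"rx": 0,"ry": 0,"rz": 0,"fingers": 1},
    {"x": 0,"y": 4,"z": 0,"rx": 0,"ry": 0,"rz": 0,"fingers": 1},
  ],
)

```text
time_s: 8.72
tool_pos: [0.5897, -0.1017, 0.0696]
tool_rot: [-179.6, 0.1, 3.7]
force: [-1.3, 7.1, 0.2]
grip_width: 0.0196
grasp_force: 60.0
```

Still drawing (7 N), with about 1.5 mm left by estimate.

Emit:
drive_tool(
  moves=[
    {"x": 0,"y": 1,"z": 0,"rx": 0,"ry": 0,"rz": 0,"fingers": 1},
    {"x": 0,"y": 2,"z": 0,"rx": 0,"ry": 0,"rz": 0,"fingers": 1},
    {"x": 0,"y": 3,"z": 0,"rx": 0,"ry": 0,"rz": 0,"fingers": 1},
    {"x": 0,"y": 3,"z": 0,"rx": 0,"ry": 0,"rz": 0,"fingers": 1},
  ],
)

```text
time_s: 9.22
tool_pos: [0.5899, -0.1039, 0.0696]
tool_rot: [-179.6, 0.1, 3.7]
force: [-1.9, 9.5, 0.8]
grip_width: 0.0196
grasp_force: 60.0
```

Emit:
drive_tool(
  moves=[
    {"x": 0,"y": 1,"z": 0,"rx": 0,"ry": 0,"rz": 0,"fingers": 1},
    {"x": 0,"y": 1,"z": 0,"rx": 0,"ry": 0,"rz": 0,"fingers": 1},
    {"x": 0,"y": 1,"z": 0,"rx": 0,"ry": 0,"rz": 0,"fingers": 1},
    {"x": 0,"y": 1,"z": 0,"rx": 0,"ry": 0,"rz": 0,"fingers": 1},
    {"x": 0,"y": 1,"z": 0,"rx": 0,"ry": 0,"rz": 0,"fingers": 1},
    {"x": 0,"y": 1,"z": 0,"rx": 0,"ry": 0,"rz": 0,"fingers": 1},
    {"x": 0,"y": 1,"z": 0,"rx": 0,"ry": 0,"rz": 0,"fingers": 1},
    {"x": 0,"y": 1,"z": 0,"rx": 0,"ry": 0,"rz": 0,"fingers": 1},
  ],
)

```text
time_s: 10.22
tool_pos: [0.5899, -0.104, 0.0695]
tool_rot: [-179.5, 0.1, 3.7]
force: [-2.9, 10.1, 1.4]
grip_width: 0.0193
grasp_force: 60.0
```

```bash
python3 -c "
from m import *
o=sensors.get_obs(); print(o['tool_pos'].round(4),o['tool_rot'].round(2),o['force'].round(2))
offs((160,175,185),())"
```

```text
[ 0.5899 -0.104   0.0695] [-1.7951e+02  8.0000e-02  3.7100e+00] [-2.87 10.07  1.43]
10.225 [ 0.5899 -0.104   0.0695] [-1.7951e+02  8.0000e-02  3.7100e+00] [-2.9 10.1  1.4]
bar 160 [300.5, 324.5, 408.5] [12.9, -2.8, -57.6]
bar 175 [301.5, 324.5, 367.5, 390.5, 407.5] [12.3, -2.8, -31.2, -46.5, -57.7]
bar 185 [300.5, 324.5, 366.5, 390.5, 406.5] [13.1, -2.9, -30.9, -46.9, -57.6]
```

Bar 1 is set: spacing is 43.9 mm and it held butted for 1 s. On to bar 2.

Emit:
drive_tool(
  moves=[
    {"x": 0,"y": -5,"z": 0,"rx": 0,"ry": 0,"rz": 0,"fingers": 1},
    {"x": 0,"y": -10,"z": 0,"rx": 0,"ry": 0,"rz": 0,"fingers": 1},
    {"x": 0,"y": -10,"z": 0,"rx": 0,"ry": 0,"rz": 0,"fingers": 1},
    {"x": 0,"y": -10,"z": -15,"rx": 0,"ry": 0,"rz": 0,"fingers": 1},
    {"x": 0,"y": -10,"z": -32,"rx": 0,"ry": 0,"rz": 0,"fingers": 1},
    {"x": 0,"y": -10,"z": -36,"rx": 0,"ry": 0,"rz": 0,"fingers": 1},
    {"x": 0,"y": -40,"z": -36,"rx": 0,"ry": 0,"rz": 0,"fingers": 1},
    {"x": 0,"y": -75,"z": -36,"rx": 0,"ry": 0,"rz": 0,"fingers": 1},
    {"x": 0,"y": -98,"z": -30,"rx": 0,"ry": 0,"rz": 0,"fingers": 1},
    {"x": 0,"y": -98,"z": -25,"rx": 0,"ry": 0,"rz": 0,"fingers": 1},
    {"x": 0,"y": -98,"z": -25,"rx": 0,"ry": 0,"rz": 0,"fingers": 1},
  ],
)

```text
time_s: 11.65
tool_pos: [0.5836, -0.0135, 0.0944]
tool_rot: [179.9, 0.0, 3.5]
force: [-0.6, -0.2, -2.4]
grip_width: 0.0193
grasp_force: 60.0
```

```bash
python3 -c "
from m import *
offs((160,175,185),(203,206))"
```

```text
11.65 [ 0.5836 -0.0135  0.0944] [1.7994e+02 3.0000e-02 3.4900e+00] [-0.6 -0.2 -2.4]
bar 160 [219.5, 305.5, 326.5, 423.5] [74.3, 10.2, -5.3, -77.7]
bar 175 [200.5, 221.5, 306.5, 326.5, 422.5] [89.8, 73.7, 9.6, -5.4, -77.9]
bar 185 [201.5, 221.5, 306.5, 326.5, 421.5] [89.8, 74.4, 9.7, -5.4, -77.8]
sp 203 [203, 204, 231, 285, 286, 366, 367, 398, 399, 400, 401, 411, 418, 419, 420, 421, 438, 439] [73.7, 73.1, 55.9, 21.8, 21.1, -29.2, -29.9, -49.5, -50.1, -50.8, -51.4, -57.8, -62.2, -62.9, -63.5, -64.1, -75.0, -75.7]
sp 206 [203, 204, 231, 284, 285, 368, 369, 397, 398, 399, 400, 411, 418, 419, 420, 438, 439] [74.0, 73.3, 56.0, 22.5, 21.8, -30.6, -31.2, -49.0, -49.6, -50.3, -50.9, -57.9, -62.4, -63.0, -63.7, -75.2, -75.9]
```

Emit:
drive_tool(
  moves=[
    {"x": 0,"y": 0,"z": 8,"rx": 0,"ry": 0,"rz": 0,"fingers": 1},
    {"x": 0,"y": 0,"z": 16,"rx": 0,"ry": 0,"rz": 0,"fingers": 1},
    {"x": 0,"y": 0,"z": 22,"rx": 0,"ry": 0,"rz": 0,"fingers": 1},
    {"x": 0,"y": 0,"z": 25,"rx": 0,"ry": 0,"rz": 0,"fingers": 1},
    {"x": 0,"y": 0,"z": 25,"rx": 0,"ry": 0,"rz": 0,"fingers": 1},
    {"x": 0,"y": 0,"z": 25,"rx": 0,"ry": 0,"rz": 0,"fingers": 1},
  ],
)

```text
time_s: 12.45
tool_pos: [0.5842, -0.0121, 0.0698]
tool_rot: [-180.0, -0.0, 3.5]
force: [0.4, 0.9, -2.8]
grip_width: 0.0196
grasp_force: 60.0
```

Emit:
drive_tool(
  moves=[
    {"x": 0,"y": 3,"z": 0,"rx": 0,"ry": 0,"rz": 0,"fingers": 1},
    {"x": 0,"y": 6,"z": 0,"rx": 0,"ry": 0,"rz": 0,"fingers": 1},
    {"x": 0,"y": 9,"z": 0,"rx": 0,"ry": 0,"rz": 0,"fingers": 1},
    {"x": 0,"y": 12,"z": 0,"rx": 0,"ry": 0,"rz": 0,"fingers": 1},
    {"x": 0,"y": 15,"z": 0,"rx": 0,"ry": 0,"rz": 0,"fingers": 1},
    {"x": 0,"y": 18,"z": 0,"rx": 0,"ry": 0,"rz": 0,"fingers": 1},
    {"x": 0,"y": 21,"z": 0,"rx": 0,"ry": 0,"rz": 0,"fingers": 1},
    {"x": 0,"y": 24,"z": 0,"rx": 0,"ry": 0,"rz": 0,"fingers": 1},
    {"x": 0,"y": 27,"z": 0,"rx": 0,"ry": 0,"rz": 0,"fingers": 1},
    {"x": 0,"y": 30,"z": 0,"rx": 0,"ry": 0,"rz": 0,"fingers": 1},
    {"x": 0,"y": 33,"z": 0,"rx": 0,"ry": 0,"rz": 0,"fingers": 1},
    {"x": 0,"y": 36,"z": 0,"rx": 0,"ry": 0,"rz": 0,"fingers": 1},
    {"x": 0,"y": 39,"z": 0,"rx": 0,"ry": 0,"rz": 0,"fingers": 1},
    {"x": 0,"y": 42,"z": 0,"rx": 0,"ry": 0,"rz": 0,"fingers": 1},
    {"x": 0,"y": 44,"z": 0,"rx": 0,"ry": 0,"rz": 0,"fingers": 1},
    {"x": 0,"y": 46,"z": 0,"rx": 0,"ry": 0,"rz": 0,"fingers": 1},
    {"x": 0,"y": 46,"z": 0,"rx": 0,"ry": 0,"rz": 0,"fingers": 1},
  ],
)

```text
time_s: 14.58
tool_pos: [0.5868, -0.0539, 0.0697]
tool_rot: [-179.7, 0.0, 3.7]
force: [-1.7, 7.3, -0.8]
grip_width: 0.0197
grasp_force: 60.0
```

Emit:
drive_tool(
  moves=[
    {"x": 0,"y": 1,"z": 0,"rx": 0,"ry": 0,"rz": 0,"fingers": 1},
    {"x": 0,"y": 2,"z": 0,"rx": 0,"ry": 0,"rz": 0,"fingers": 1},
    {"x": 0,"y": 3,"z": 0,"rx": 0,"ry": 0,"rz": 0,"fingers": 1},
    {"x": 0,"y": 4,"z": 0,"rx": 0,"ry": 0,"rz": 0,"fingers": 1},
    {"x": 0,"y": 4.5,"z": 0,"rx": 0,"ry": 0,"rz": 0,"fingers": 1},
    {"x": 0,"y": 5,"z": 0,"rx": 0,"ry": 0,"rz": 0,"fingers": 1},
    {"x": 0,"y": 5,"z": 0,"rx": 0,"ry": 0,"rz": 0,"fingers": 1},
  ],
)

```text
time_s: 15.45
tool_pos: [0.5871, -0.0586, 0.0697]
tool_rot: [-179.6, 0.0, 3.7]
force: [-1.0, 7.4, 0.1]
grip_width: 0.0193
grasp_force: 60.0
```

Emit:
drive_tool(
  moves=[
    {"x": 0,"y": 0.5,"z": 0,"rx": 0,"ry": 0,"rz": 0,"fingers": 1},
    {"x": 0,"y": 1,"z": 0,"rx": 0,"ry": 0,"rz": 0,"fingers": 1},
    {"x": 0,"y": 1.3,"z": 0,"rx": 0,"ry": 0,"rz": 0,"fingers": 1},
    {"x": 0,"y": 1.3,"z": 0,"rx": 0,"ry": 0,"rz": 0,"fingers": 1},
  ],
)

```text
time_s: 15.95
tool_pos: [0.5871, -0.0599, 0.0697]
tool_rot: [-179.6, 0.0, 3.7]
force: [-1.0, 7.6, 0.4]
grip_width: 0.0195
grasp_force: 60.0
```

Emit:
drive_tool(
  moves=[
    {"x": 0,"y": 0.3,"z": 0,"rx": 0,"ry": 0,"rz": 0,"fingers": 1},
    {"x": 0,"y": 0.6,"z": 0,"rx": 0,"ry": 0,"rz": 0,"fingers": 1},
    {"x": 0,"y": 0.9,"z": 0,"rx": 0,"ry": 0,"rz": 0,"fingers": 1},
    {"x": 0,"y": 0.9,"z": 0,"rx": 0,"ry": 0,"rz": 0,"fingers": 1},
  ],
)

```text
time_s: 16.45
tool_pos: [0.5872, -0.06, 0.0697]
tool_rot: [-179.6, 0.0, 3.7]
force: [-1.3, 8.7, 0.5]
grip_width: 0.0193
grasp_force: 60.0
```

Emit:
drive_tool(
  moves=[
    {"x": 0,"y": 0.5,"z": 0,"rx": 0,"ry": 0,"rz": 0,"fingers": 1},
    {"x": 0,"y": 0.7,"z": 0,"rx": 0,"ry": 0,"rz": 0,"fingers": 1},
    {"x": 0,"y": 0.7,"z": 0,"rx": 0,"ry": 0,"rz": 0,"fingers": 1},
    {"x": 0,"y": 0.7,"z": 0,"rx": 0,"ry": 0,"rz": 0,"fingers": 1},
    {"x": 0,"y": 0.7,"z": 0,"rx": 0,"ry": 0,"rz": 0,"fingers": 1},
    {"x": 0,"y": 0.7,"z": 0,"rx": 0,"ry": 0,"rz": 0,"fingers": 1},
    {"x": 0,"y": 0.7,"z": 0,"rx": 0,"ry": 0,"rz": 0,"fingers": 1},
    {"x": 0,"y": 0.7,"z": 0,"rx": 0,"ry": 0,"rz": 0,"fingers": 1},
  ],
)

```text
time_s: 17.45
tool_pos: [0.5872, -0.06, 0.0697]
tool_rot: [-179.5, 0.1, 3.7]
force: [-3.1, 9.2, 1.3]
grip_width: 0.0199
grasp_force: 60.0
```

```bash
python3 -c "
from m import *
offs((160,175,185),(),lo=130)"
```

```text
17.45 [ 0.5872 -0.06    0.0697] [-1.7953e+02  5.0000e-02  3.7100e+00] [-3.1  9.2  1.3]
bar 160 [138.5, 300.5, 324.5, 367.5, 391.5] [121.0, 12.8, -2.8, -30.9, -46.6]
bar 175 [141.5, 300.5, 324.5, 367.5, 390.5, 433.5] [120.4, 13.0, -2.9, -31.3, -46.5, -75.2]
bar 185 [142.5, 300.5, 324.5, 366.5, 390.5, 432.5] [120.8, 13.1, -3.0, -31.0, -47.0, -75.2]
```

Bar 2 is set: spacing is 43.9 mm and bar 1 is unmoved. On to bar 3.

Emit:
drive_tool(
  moves=[
    {"x": 0,"y": -5,"z": 0,"rx": 0,"ry": 0,"rz": 0,"fingers": 1},
    {"x": 0,"y": -10,"z": 0,"rx": 0,"ry": 0,"rz": 0,"fingers": 1},
    {"x": 0,"y": -10,"z": 0,"rx": 0,"ry": 0,"rz": 0,"fingers": 1},
    {"x": 0,"y": -10,"z": -15,"rx": 0,"ry": 0,"rz": 0,"fingers": 1},
    {"x": 0,"y": -10,"z": -32,"rx": 0,"ry": 0,"rz": 0,"fingers": 1},
    {"x": 0,"y": -10,"z": -36,"rx": 0,"ry": 0,"rz": 0,"fingers": 1},
    {"x": 0,"y": -40,"z": -36,"rx": 0,"ry": 0,"rz": 0,"fingers": 1},
    {"x": 0,"y": -75,"z": -36,"rx": 0,"ry": 0,"rz": 0,"fingers": 1},
    {"x": 0,"y": -110,"z": -36,"rx": 0,"ry": 0,"rz": 0,"fingers": 1},
    {"x": 0,"y": -133.5,"z": -30,"rx": 0,"ry": 0,"rz": 0,"fingers": 1},
    {"x": 0,"y": -133.5,"z": -25,"rx": 0,"ry": 0,"rz": 0,"fingers": 1},
    {"x": 0,"y": -133.5,"z": -25,"rx": 0,"ry": 0,"rz": 0,"fingers": 1},
  ],
)

```text
time_s: 19.0
tool_pos: [0.5788, 0.0658, 0.0943]
tool_rot: [179.9, 0.0, 3.5]
force: [0.4, -0.5, -1.6]
grip_width: 0.0198
grasp_force: 60.0
```

```bash
python3 -c "
from m import *
offs((160,175,185),(206,))"
```

```text
19.0 [0.5788 0.0658 0.0943] [1.7993e+02 4.0000e-02 3.4800e+00] [ 0.4 -0.5 -1.6]
bar 160 [249.5, 305.5, 326.5] [51.8, 10.3, -5.3]
bar 175 [250.5, 305.5, 325.5] [51.8, 10.4, -4.6]
bar 185 [211.5, 247.5, 305.5, 325.5] [82.1, 54.5, 10.5, -4.7]
sp 206 [252, 284, 285, 368, 369, 398, 399, 438, 439] [42.7, 22.5, 21.8, -30.6, -31.2, -49.6, -50.2, -75.2, -75.9]
```

Emit:
drive_tool(
  moves=[
    {"x": 0,"y": 0,"z": 8,"rx": 0,"ry": 0,"rz": 0,"fingers": 1},
    {"x": 0,"y": 0,"z": 16,"rx": 0,"ry": 0,"rz": 0,"fingers": 1},
    {"x": 0,"y": 0,"z": 22,"rx": 0,"ry": 0,"rz": 0,"fingers": 1},
    {"x": 0,"y": 0,"z": 25,"rx": 0,"ry": 0,"rz": 0,"fingers": 1},
    {"x": 0,"y": 0,"z": 25,"rx": 0,"ry": 0,"rz": 0,"fingers": 1},
    {"x": 0,"y": 0,"z": 25,"rx": 0,"ry": 0,"rz": 0,"fingers": 1},
  ],
)

```text
time_s: 19.8
tool_pos: [0.5793, 0.0673, 0.0698]
tool_rot: [-180.0, -0.0, 3.5]
force: [0.2, -0.9, -1.8]
grip_width: 0.0195
grasp_force: 60.0
```

Emit:
drive_tool(
  moves=[
    {"x": 0,"y": 3,"z": 0,"rx": 0,"ry": 0,"rz": 0,"fingers": 1},
    {"x": 0,"y": 6,"z": 0,"rx": 0,"ry": 0,"rz": 0,"fingers": 1},
    {"x": 0,"y": 9,"z": 0,"rx": 0,"ry": 0,"rz": 0,"fingers": 1},
    {"x": 0,"y": 12,"z": 0,"rx": 0,"ry": 0,"rz": 0,"fingers": 1},
    {"x": 0,"y": 15,"z": 0,"rx": 0,"ry": 0,"rz": 0,"fingers": 1},
    {"x": 0,"y": 18,"z": 0,"rx": 0,"ry": 0,"rz": 0,"fingers": 1},
    {"x": 0,"y": 21,"z": 0,"rx": 0,"ry": 0,"rz": 0,"fingers": 1},
    {"x": 0,"y": 24,"z": 0,"rx": 0,"ry": 0,"rz": 0,"fingers": 1},
    {"x": 0,"y": 27,"z": 0,"rx": 0,"ry": 0,"rz": 0,"fingers": 1},
    {"x": 0,"y": 30,"z": 0,"rx": 0,"ry": 0,"rz": 0,"fingers": 1},
    {"x": 0,"y": 33,"z": 0,"rx": 0,"ry": 0,"rz": 0,"fingers": 1},
    {"x": 0,"y": 36,"z": 0,"rx": 0,"ry": 0,"rz": 0,"fingers": 1},
    {"x": 0,"y": 39,"z": 0,"rx": 0,"ry": 0,"rz": 0,"fingers": 1},
    {"x": 0,"y": 42,"z": 0,"rx": 0,"ry": 0,"rz": 0,"fingers": 1},
    {"x": 0,"y": 45,"z": 0,"rx": 0,"ry": 0,"rz": 0,"fingers": 1},
    {"x": 0,"y": 48,"z": 0,"rx": 0,"ry": 0,"rz": 0,"fingers": 1},
    {"x": 0,"y": 50,"z": 0,"rx": 0,"ry": 0,"rz": 0,"fingers": 1},
  ],
)

```text
time_s: 21.92
tool_pos: [0.582, 0.0218, 0.0697]
tool_rot: [-179.7, 0.0, 3.7]
force: [0.1, 7.6, -2.4]
grip_width: 0.0196
grasp_force: 60.0
```

Emit:
drive_tool(
  moves=[
    {"x": 0,"y": 3,"z": 0,"rx": 0,"ry": 0,"rz": 0,"fingers": 1},
    {"x": 0,"y": 6,"z": 0,"rx": 0,"ry": 0,"rz": 0,"fingers": 1},
    {"x": 0,"y": 9,"z": 0,"rx": 0,"ry": 0,"rz": 0,"fingers": 1},
    {"x": 0,"y": 12,"z": 0,"rx": 0,"ry": 0,"rz": 0,"fingers": 1},
    {"x": 0,"y": 15,"z": 0,"rx": 0,"ry": 0,"rz": 0,"fingers": 1},
    {"x": 0,"y": 18,"z": 0,"rx": 0,"ry": 0,"rz": 0,"fingers": 1},
    {"x": 0,"y": 21,"z": 0,"rx": 0,"ry": 0,"rz": 0,"fingers": 1},
    {"x": 0,"y": 24,"z": 0,"rx": 0,"ry": 0,"rz": 0,"fingers": 1},
    {"x": 0,"y": 27,"z": 0,"rx": 0,"ry": 0,"rz": 0,"fingers": 1},
    {"x": 0,"y": 29,"z": 0,"rx": 0,"ry": 0,"rz": 0,"fingers": 1},
    {"x": 0,"y": 31,"z": 0,"rx": 0,"ry": 0,"rz": 0,"fingers": 1},
    {"x": 0,"y": 32,"z": 0,"rx": 0,"ry": 0,"rz": 0,"fingers": 1},
    {"x": 0,"y": 32,"z": 0,"rx": 0,"ry": 0,"rz": 0,"fingers": 1},
  ],
)

```text
time_s: 23.55
tool_pos: [0.584, -0.0103, 0.0697]
tool_rot: [-179.7, 0.0, 3.7]
force: [-0.9, 8.1, -1.4]
grip_width: 0.0195
grasp_force: 60.0
```

5.8 mm remain.

Emit:
drive_tool(
  moves=[
    {"x": 0,"y": 1,"z": 0,"rx": 0,"ry": 0,"rz": 0,"fingers": 1},
    {"x": 0,"y": 2,"z": 0,"rx": 0,"ry": 0,"rz": 0,"fingers": 1},
    {"x": 0,"y": 3,"z": 0,"rx": 0,"ry": 0,"rz": 0,"fingers": 1},
    {"x": 0,"y": 4,"z": 0,"rx": 0,"ry": 0,"rz": 0,"fingers": 1},
    {"x": 0,"y": 4.5,"z": 0,"rx": 0,"ry": 0,"rz": 0,"fingers": 1},
    {"x": 0,"y": 4.8,"z": 0,"rx": 0,"ry": 0,"rz": 0,"fingers": 1},
    {"x": 0,"y": 4.8,"z": 0,"rx": 0,"ry": 0,"rz": 0,"fingers": 1},
  ],
)

```text
time_s: 24.42
tool_pos: [0.5843, -0.0148, 0.0697]
tool_rot: [-179.7, 0.0, 3.7]
force: [-1.6, 7.5, -0.3]
grip_width: 0.0195
grasp_force: 60.0
```

Emit:
drive_tool(
  moves=[
    {"x": 0,"y": 0.3,"z": 0,"rx": 0,"ry": 0,"rz": 0,"fingers": 1},
    {"x": 0,"y": 0.6,"z": 0,"rx": 0,"ry": 0,"rz": 0,"fingers": 1},
    {"x": 0,"y": 0.8,"z": 0,"rx": 0,"ry": 0,"rz": 0,"fingers": 1},
    {"x": 0,"y": 0.8,"z": 0,"rx": 0,"ry": 0,"rz": 0,"fingers": 1},
  ],
)

```text
time_s: 24.92
tool_pos: [0.5843, -0.0156, 0.0697]
tool_rot: [-179.6, 0.0, 3.7]
force: [-2.1, 8.2, -1.3]
grip_width: 0.0196
grasp_force: 60.0
```

Emit:
drive_tool(
  moves=[
    {"x": 0,"y": 0.3,"z": 0,"rx": 0,"ry": 0,"rz": 0,"fingers": 1},
    {"x": 0,"y": 0.6,"z": 0,"rx": 0,"ry": 0,"rz": 0,"fingers": 1},
    {"x": 0,"y": 0.9,"z": 0,"rx": 0,"ry": 0,"rz": 0,"fingers": 1},
    {"x": 0,"y": 0.9,"z": 0,"rx": 0,"ry": 0,"rz": 0,"fingers": 1},
  ],
)

```text
time_s: 25.42
tool_pos: [0.5844, -0.016, 0.0697]
tool_rot: [-179.6, 0.0, 3.7]
force: [-0.5, 9.4, -0.6]
grip_width: 0.0195
grasp_force: 60.0
```

Butted (moved 0.4 of 0.9 mm, and the force is rising). A little more, then hold for 1 s.

Emit:
drive_tool(
  moves=[
    {"x": 0,"y": 0.4,"z": 0,"rx": 0,"ry": 0,"rz": 0,"fingers": 1},
    {"x": 0,"y": 0.7,"z": 0,"rx": 0,"ry": 0,"rz": 0,"fingers": 1},
    {"x": 0,"y": 0.7,"z": 0,"rx": 0,"ry": 0,"rz": 0,"fingers": 1},
    {"x": 0,"y": 0.7,"z": 0,"rx": 0,"ry": 0,"rz": 0,"fingers": 1},
    {"x": 0,"y": 0.7,"z": 0,"rx": 0,"ry": 0,"rz": 0,"fingers": 1},
    {"x": 0,"y": 0.7,"z": 0,"rx": 0,"ry": 0,"rz": 0,"fingers": 1},
    {"x": 0,"y": 0.7,"z": 0,"rx": 0,"ry": 0,"rz": 0,"fingers": 1},
    {"x": 0,"y": 0.7,"z": 0,"rx": 0,"ry": 0,"rz": 0,"fingers": 1},
  ],
)

```text
time_s: 26.42
tool_pos: [0.5844, -0.0161, 0.0697]
tool_rot: [-179.6, 0.0, 3.7]
force: [-0.9, 9.7, -0.4]
grip_width: 0.0195
grasp_force: 60.0
```

```bash
python3 -c "
from m import *
offs((160,185),(),lo=270,hi=600)
o=sensors.get_obs(); e=o['tool_pos']; print(shift([.531,-.2815,.13],4.0))"
```

```text
26.425 [ 0.5844 -0.0161  0.0697] [-1.7957e+02  3.0000e-02  3.7000e+00] [-0.9  9.7 -0.4]
bar 160 [301.5, 324.5, 367.5, 391.5, 434.5, 458.5, 537.5] [12.2, -2.8, -30.9, -46.6, -74.9, -90.8, -144.4]
bar 185 [300.5, 324.5, 366.5, 390.5, 432.5, 455.5, 496.5] [13.1, -2.9, -31.0, -47.0, -75.2, -90.8, -119.0]
(array([-70.4, 261. , -62.2]), array([-0.0075,  0.0006, -0.0052]))
```

All the spacings are 44 mm. I unhook, lift, and go back above the rest plate.

Emit:
drive_tool(
  moves=[
    {"x": 0,"y": -5,"z": 0,"rx": 0,"ry": 0,"rz": 0,"fingers": 1},
    {"x": 0,"y": -10,"z": 0,"rx": 0,"ry": 0,"rz": 0,"fingers": 1},
    {"x": 0,"y": -10,"z": 0,"rx": 0,"ry": 0,"rz": 0,"fingers": 1},
    {"x": 0,"y": -10,"z": -20,"rx": 0,"ry": 0,"rz": 0,"fingers": 1},
    {"x": 0,"y": -10,"z": -45,"rx": 0,"ry": 0,"rz": 0,"fingers": 1},
    {"x": 0,"y": -10,"z": -65,"rx": 0,"ry": 0,"rz": 0,"fingers": 1},
    {"x": -10,"y": 30,"z": -65,"rx": 0,"ry": 0,"rz": 0,"fingers": 1},
    {"x": -25,"y": 80,"z": -65,"rx": 0,"ry": 0,"rz": 0,"fingers": 1},
    {"x": -38,"y": 130,"z": -65,"rx": 0,"ry": 0,"rz": 0,"fingers": 1},
    {"x": -51,"y": 180,"z": -65,"rx": 0,"ry": 0,"rz": 0,"fingers": 1},
    {"x": -64,"y": 230,"z": -65,"rx": 0,"ry": 0,"rz": -0.005,"fingers": 1},
    {"x": -70,"y": 255,"z": -65,"rx": 0,"ry": 0,"rz": -0.005,"fingers": 1},
    {"x": -70,"y": 255,"z": -45,"rx": 0,"ry": 0,"rz": -0.005,"fingers": 1},
    {"x": -70,"y": 255,"z": -20,"rx": 0,"ry": 0,"rz": -0.005,"fingers": 1},
    {"x": -70,"y": 255,"z": -5,"rx": 0,"ry": 0,"rz": -0.005,"fingers": 1},
    {"x": -70,"y": 255,"z": -5,"rx": 0,"ry": 0,"rz": -0.005,"fingers": 1},
    {"x": -70,"y": 255,"z": -5,"rx": 0,"ry": 0,"rz": -0.005,"fingers": 1},
  ],
)

```text
time_s: 28.6
tool_pos: [0.5311, -0.2805, 0.0753]
tool_rot: [180.0, -0.1, 3.9]
force: [-0.3, 0.9, -2.5]
grip_width: 0.0194
grasp_force: 60.0
```

Emit:
drive_tool(
  moves=[
    {"x": 0,"y": 0,"z": 8,"rx": 0,"ry": 0,"rz": 0,"fingers": 1},
    {"x": 0,"y": 0,"z": 15,"rx": 0,"ry": 0,"rz": 0,"fingers": 1},
    {"x": 0,"y": 0,"z": 20,"rx": 0,"ry": 0,"rz": 0,"fingers": 1},
    {"x": 0,"y": 0,"z": 22,"rx": 0,"ry": 0,"rz": 0,"fingers": 1},
    {"x": 0,"y": 0,"z": 23,"rx": 0,"ry": 0,"rz": 0,"fingers": 1},
    {"x": 0,"y": 0,"z": 24,"rx": 0,"ry": 0,"rz": 0,"fingers": 1},
    {"x": 0,"y": 0,"z": 24,"rx": 0,"ry": 0,"rz": 0,"fingers": 1},
    {"x": 0,"y": 0,"z": 24,"rx": 0,"ry": 0,"rz": 0,"fingers": 1},
  ],
)

```text
time_s: 29.6
tool_pos: [0.5305, -0.2806, 0.0507]
tool_rot: [180.0, -0.0, 3.8]
force: [0.0, -0.1, -2.7]
grip_width: 0.0195
grasp_force: 60.0
```

Emit:
drive_tool(
  moves=[
    {"x": 0,"y": 0,"z": 0.5,"rx": 0,"ry": 0,"rz": 0,"fingers": 1},
    {"x": 0,"y": 0,"z": 1,"rx": 0,"ry": 0,"rz": 0,"fingers": 1},
    {"x": 0,"y": 0,"z": 1.3,"rx": 0,"ry": 0,"rz": 0,"fingers": 1},
    {"x": 0,"y": 0,"z": 1.3,"rx": 0,"ry": 0,"rz": 0,"fingers": 1},
  ],
)

```text
time_s: 30.1
tool_pos: [0.5306, -0.2807, 0.0505]
tool_rot: [-180.0, -0.0, 3.8]
force: [-3.4, 2.5, 6.0]
grip_width: 0.0192
grasp_force: 60.0
```

Seated (6 N up). I open the fingers gently, then retreat.

Emit:
drive_tool(
  moves=[
    {"x": 0,"y": 0,"z": 0.5,"rx": 0,"ry": 0,"rz": 0,"fingers": 1},
    {"x": 0,"y": 0,"z": 0.5,"rx": 0,"ry": 0,"rz": 0,"fingers": 0.3},
    {"x": 0,"y": 0,"z": 0.5,"rx": 0,"ry": 0,"rz": 0,"fingers": -0.3},
    {"x": 0,"y": 0,"z": 0.5,"rx": 0,"ry": 0,"rz": 0,"fingers": -0.5},
    {"x": 0,"y": 0,"z": 0.5,"rx": 0,"ry": 0,"rz": 0,"fingers": -0.5},
    {"x": 0,"y": 0,"z": 0.5,"rx": 0,"ry": 0,"rz": 0,"fingers": -0.5},
    {"x": 0,"y": 0,"z": -10,"rx": 0,"ry": 0,"rz": 0,"fingers": -0.5},
    {"x": 0,"y": 0,"z": -30,"rx": 0,"ry": 0,"rz": 0,"fingers": -0.5},
    {"x": 0,"y": 0,"z": -70,"rx": 0,"ry": 0,"rz": 0,"fingers": -0.5},
    {"x": -20,"y": 0,"z": -120,"rx": 0,"ry": 0,"rz": 0,"fingers": -0.5},
    {"x": -60,"y": 0,"z": -170,"rx": 0,"ry": 0,"rz": 0,"fingers": -0.5},
    {"x": -70,"y": -50,"z": -220,"rx": 0,"ry": 0,"rz": 0,"fingers": -0.5},
    {"x": -70,"y": -60,"z": -250,"rx": 0,"ry": 0,"rz": 0,"fingers": -0.5},
    {"x": -70,"y": -60,"z": -250,"rx": 0,"ry": 0,"rz": 0,"fingers": -0.5},
  ],
)

```text
time_s: 31.85
tool_pos: [0.4581, -0.2251, 0.3035]
tool_rot: [-180.0, -0.5, 4.0]
force: [1.2, -0.2, -1.4]
grip_width: 0.0654
grasp_force: 0.0
```

```bash
python3 - <<'E'
from h import *
from cell import sensors, vision
o=sensors.get_obs(); print(o['time_s'],o['tool_pos'],o['grip_width'])
c=vision.read_camera('wrist'); cv2.imwrite('pics/end.png',c['image'][:230,:,::-1])
g=cv2.cvtColor(c['image'],cv2.COLOR_RGB2GRAY).astype(int)
for v in (75,90):
    e=np.flatnonzero(np.diff((g[v,80:320]>165).astype(int)))+80.5
    print((onplane(c,[(u,v) for u in e],.042)[:,1]*1000).round(0))
E
```

```text
31.85 [ 0.45814307 -0.22508802  0.3034804 ] 0.06543855921817741
[ 122.  117.  116.  111.  102.  100.   -4.  -18.  -47.  -63.  -91. -106.
 -135. -151. -178. -181. -182.]
[ 127.  108.  102.  101.   99.   -5.  -19.  -48.  -64.  -92. -108. -135.
 -152. -179.]
```

View pics/end.png

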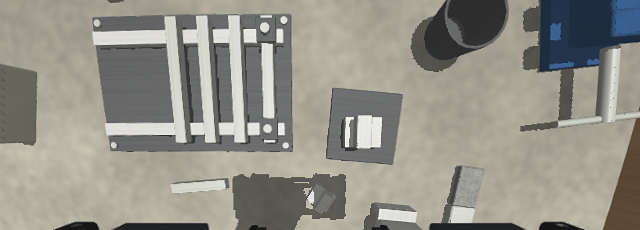

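The bars at (175,78), (205,78), (237,78) and (266,78) are evenly spaced at 44 mm. The spacer stands upright on its plate at (362,132), and the arm is clear. I'm handing in.

```bash
python3 -c "
from cell import workorder
print(workorder.sign_off())"
```

```text
the job is handed in; nothing more can be done
None
```

The job is handed in: the three bars measured about 44 mm apart, set in order from the end bar with each held butted for about 1 s, the spacer is standing on its rest plate and released, and the arm was clear at about 32 s.

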